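# Hang the reject bin on the punnet conveyor

### The job

Hang the orange reject bin on the conveyor's side rail at the green-taped station: lift its hook over the rail's upstanding lip, lower it gently into the channel behind, and slide it along the channel by feel until the hook's tongue drops into the notch in the wear strip, then ease it down fully home and let go. Lean only lightly on the rail throughout, never let the bin drop or bang, and leave everything else where it is.

Things in the scene. Friction and masses are not known exactly. Their poses are not given: they have to be found in the camera images.
- reject_bin: Loose orange open bin, 0.25-0.5 kg, standing on the bench. Origin: centre of its underside; z up, x to its hook side, y along its width. Tub 100 (x) x 140 (y) x 110 high, walls 4. A steel bracket 70 wide (y) on the +x wall: upright (x 46-50), bridge (z 150-154), downturned leg (x 61-65); the rail's lip goes in the 11 gap (x 50-61) of this hook. Total height 194.
- grip (a point): Centre of the black grip on the orange bin's bracket, right above the hook's gap, at bin (55.5, 0, 174); axes as the bin's. An upright plate 12 thick (x) x 70 long (y) x 40 high: pinch it from above across its 12 mm (fingers closing along the bin's x). 20 mm of grip lie below this point, then the bridge.
- hook (a point): Middle of the lower edge of the hook's leg (its shoulders), at bin (63, 0, 126); axes as the bin's. Leg 70 wide (y), 4 thick, 24 long from the bridge. From the middle of this edge a tongue 24 wide (y), 4 thick reaches 10 lower. Hung fully home, this point lies at seat in x and z (3 play either way in x), tongue in the notch, both shoulders on the strip.
- conveyor: Fixed belt conveyor across the bench's far side. Origin: bench level, under the robot-side face of its near side plate, middle of the green-taped station (tape 160 long). x across the belt away from the robot, y along the rail, z up. The plate (x 0-5, z 75-196, 1200 long) is the rail, its top edge the anti-jump lip. Lip and strip are thin: they bear 30 N at most from the bin.
- lip (a point): Middle of the top of the rail's anti-jump lip at the station, at conveyor (2.5, 0, 196); axes as the conveyor's. Lip 5 thick. The tongue must pass above it. Behind is a channel (conveyor x 5-17) with a white plastic wear strip on its floor, its top 16 below the lip's; the channel's far wall (x 17-22) is 12 below the lip's top, the belt beyond 20 below.
- seat (a point): Level of the wear strip's top, at conveyor (10, 0, 180); axes as the conveyor's. The strip is level but for one notch 30 long (y), 14 deep, square ends, set by the fitter: its middle lies anywhere within 35 either way along y of this point. The strip's rubber bed gives 1 mm under 20 N. Hook point 10 above: tongue still rides on the strip. Let go, the home bin's foot swings in about 3 degrees.
- blue_bin: Loose blue bin of the same make as the orange one, standing on the bench; stays there. Origin: centre of its underside.
- punnet_c: Loose black punnet of mushrooms, 103 x 148 x 66 high, on the bench scale at the left. Origin: centre of its underside. To be left alone.
- brush: Loose wooden mushroom brush, 150 long, 25 high, lying on the bench ahead of the robot. Origin: under its middle. To be left alone.
- glove_box: Loose white and blue carton of gloves, 120 x 235 x 70 high, on the right of the bench. Origin: centre of its underside. To be left alone.
Mind the look-alikes: they are no part of the job. Several things have the shape of the reject_bin; the one meant has the colours described above.

How it is judged (in metres and radians):
On the way:
1. the hook is carried over the lip: leg beyond the lip, tongue above the lip's top (x of hook in the frame of conveyor between 0.004 and 0.03 m and z of hook in the frame of conveyor above 0.206 m), for 0.05 s.
At the end, for the whole second after the job is handed in: The orange bin hangs at rest on the rail at the green-taped station with its tongue in the notch: hook point behind the lip, at most 2.5 mm above fully home and within 45 mm of the station's middle along the rail, the bin within 7 degrees of upright and of square to the rail (z of hook in the frame of conveyor between 0.176 and 0.1825 m and x of hook in the frame of conveyor between 0.004 and 0.017 m and y of hook in the frame of conveyor between -0.045 and 0.045 m and angle between reject_bin's own z axis and vertical below 0.12 rad and angle between the y axis of reject_bin and the y axis of conveyor, either way round below 0.12 rad and linear speed of reject_bin below 0.02 m/s); the robot touches nothing.
It fails at once if the bin is pressed or knocked against the conveyor with more than 30 N (contact force between reject_bin and conveyor above 30 N).
It fails at once if another thing is moved by more than 25 mm (distance of any of blue_bin, punnet_c, brush, glove_box from where it was at the start of the episode above 0.025 m).
It also fails if it takes over 58 s, if anything falls off the work surface, if the arm or the gripper's body presses on something with over 40 N, if the wrist force passes 120 N, or if a joint passes its speed limit or range.

### The arm

A 6-joint arm with a two-finger parallel gripper is mounted at the origin on the work surface. World frame = base frame: x ahead of the robot, y to its left, z up, the work surface at z = 0. Lengths are in mm, angles in rad, forces in N, time in s.
With the tool pointing down it reaches from about 275 to 825 mm from the base axis. Payload 5.2 kg.
Tool frame: the origin (TCP) lies at the very end of the fingers, on their centre line; the grasp point (between the pads) lies 19 mm behind it; z points along the fingers, y is the direction in which the jaws open and shut (so a half turn about z gives the same grasp; the last joint's range is limited). The gripper opens to 93 mm and grips with 3 to 60 N. Pads are 15 mm wide; open, the fingers measure 128 mm over their backs; the gripper's body (75 mm by 188 mm) begins 65 mm behind the grasp point.
Start: joints at [-1.446, 0.259, 1.535, -0, 1.348, -0.203], TCP at [177.099, -520.712, 218.653] pointing down, gripper open.
Joint ranges: [-3.14, 3.14], [-0.91, 2.08], [0.19, 2.58], [-1.22, 4.36], [0.22, 2.71], [-3.12, 3.12]. Speed limits (rad/s): [2.57, 2.57, 3.14, 3.14, 3.14, 3.14].

### API

Orientations are given as [roll, pitch, yaw] about the fixed x, y, z axes, in that order (R = Rz(yaw) Ry(pitch) Rx(roll)).
In Python, from bench import robot gives the robot as it stands. The module is installed in compiled form; this text tells all that it offers. Calls block until the motion is done:
- robot.move_ptp(position, orientation): joint-space move of the TCP to a pose.
- robot.move_linear(position, ori=None, speed=150, f_stop=None): straight line of the TCP; ori=None keeps the orientation; speed is the mean speed in mm/s. With f_stop (N) it stops when the force on the tool has changed by that much, and returns True; else False.
- robot.move_j(angles): joint-space move.
- robot.move_gripper(opening): opening from 0.0 (shut) to 1.0 (fully open); the grip force is fixed at half the most; returns when the fingers have stopped.
- robot.sleep(seconds).
- robot.inverse_kinematics(position, orientation): joint angles nearest the present ones, or None.
- robot.get_image(name): name is "scene" or "top" or "wrist"; returns a dict with "img" (400x640x3 uint8, blue, green, red), "fovy" (degrees; the focal length in pixels is half the picture's height over the tangent of half this angle, whatever the lens; pixels are square), "cx", "cy" (the principal point, pixels), "eye" and "orientation" of the camera in the world. Camera axes: x right, y down, z forward; pixel columns grow to the right and rows downward; lengths in mm; the calibration is good to about 2 mm. A picture is of the moment at which its call begins. There is no depth.
A pose or a line that the arm cannot do raises robot.MotionError and nothing moves.
- robot.hand_in(): hands the job in, once; it reports no verdict.
Readings, each from a call of its own:
- robot.current_t(): time.
- robot.current_qpos(): joint angles.
- robot.current_joint_vel(): joint speeds.
- robot.current_joint_efforts(): joint torques, N m.
- robot.current_tcp_pos(): TCP position.
- robot.current_eef_rot(): TCP orientation.
- robot.current_contact_force(): force on the tool from outside, world axes, zero at the start.
- robot.current_ft_torque(): the same for the moment, N m.
- robot.current_gripper_width(): opening from 0.0 (shut) to 1.0 (fully open).
Only numpy, scipy, OpenCV 4.12 (cv2) and the standard library are available. Lean on these libraries where they do the work, as an engineer would, in place of code of your own. Each camera call takes 0.05 s, during which the arm holds its last target.

## Working session

There is one attempt and no reset: what is moved stays moved. The work goes in short steps, each a Python script; the robot and the scene stay as the last script left them, time stands still between calls to the robot, and variables do not carry over. Pictures are saved under pics/ and viewed, and the job is handed in when it is done.

```bash
mkdir -p pics
cat > h.py <<'E'
import numpy as np, cv2
from bench import robot
from scipy.spatial.transform import Rotation as R
def cam(name,fn=None):
    d=robot.get_image(name)
    if fn: cv2.imwrite('pics/'+fn,d['img'])
    return d
def K(d):
    f=200/np.tan(np.radians(d['fovy'])/2); return f
def Rm(d):
    o=np.array(d['orientation'],float)
    return o if o.shape==(3,3) else R.from_euler('xyz',o).as_matrix()
def atz(d,u,v,z):
    r=Rm(d)@np.array([(u-d['cx'])/K(d),(v-d['cy'])/K(d),1]); e=np.array(d['eye'],float)
    return e+r*(z-e[2])/r[2]
def proj(d,p):
    q=Rm(d).T@(np.array(p,float)-np.array(d['eye'],float)); return q[:2]/q[2]*K(d)+[d['cx'],d['cy']]
E
python3 - <<'E'
from h import *
import pickle
D={}
for n in ['scene','top','wrist']:
    d=cam(n,n+'0.png'); D[n]=d
    print(n,d['fovy'],d['cx'],d['cy'],d['eye'],d['orientation'])
pickle.dump(D,open('D0.pkl','wb'))
print(robot.current_t(),robot.current_tcp_pos(),robot.current_eef_rot(),robot.current_contact_force())
E
```

```text
scene 56.544284937664536 317.9819896027827 202.64182339369398 [ 831.94875093 -674.67476384 1101.44952985] [-2.4438078   0.00910078  0.51810135]
top 46.01498504042555 318.57863968056404 205.4703270828704 [  51.49109916   22.84945605 1801.05059059] [-2.92022828 -0.00367144 -1.61660271]
wrist 59.26838097800324 322.99460017638404 199.61107686908258 [ 256.35903518 -493.25399407  384.52992937] [ 2.83441760e+00  7.27358963e-04 -1.24381473e+00]
0.15 [ 177.03522628 -520.29852883  218.00367506] [-3.14022004e+00 -2.64531455e-04  3.27796588e-01] [-0.61527757  0.47969207  0.18248829]
```

View pics/scene0.png

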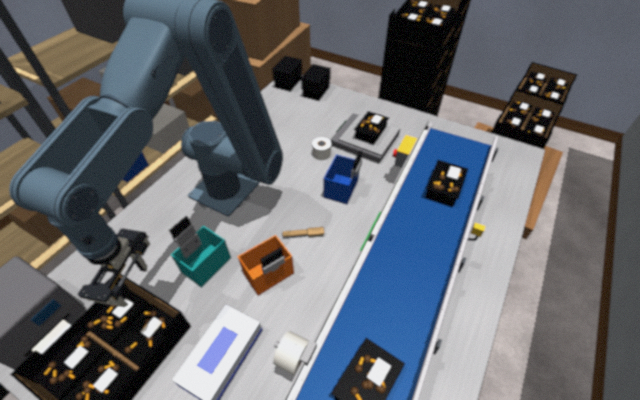

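View pics/top0.png

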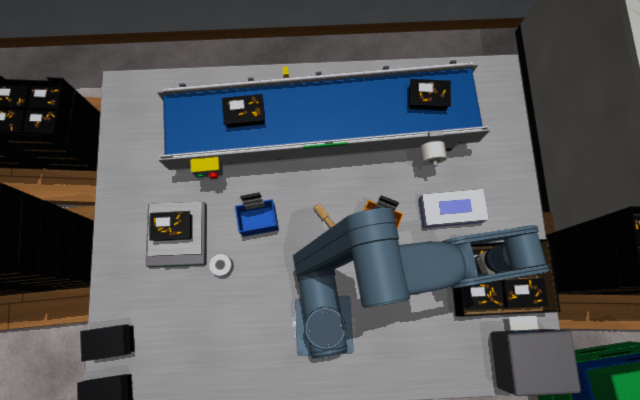

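View pics/wrist0.png

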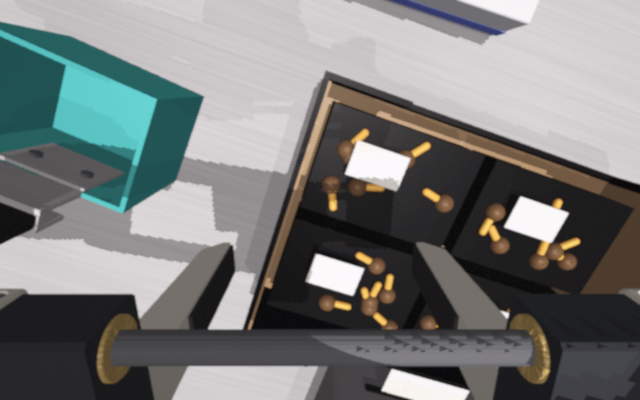

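Three bins look alike in the scene view: teal (200,255), orange (266,265) and blue (342,178). The description picks out the orange one, so I'll crop in on it and on the tape.

Run:
```python
import cv2,numpy as np
s=cv2.imread('pics/scene0.png');t=cv2.imread('pics/top0.png')
a=cv2.resize(s[225:300,225:305],None,fx=7.5,fy=7.5,interpolation=cv2.INTER_CUBIC)
cv2.imwrite('pics/c1.png',a)
b=cv2.resize(t[125:235,290:410],None,fx=5,fy=5,interpolation=cv2.INTER_CUBIC)
cv2.imwrite('pics/c2.png',b)
b=cv2.resize(s[190:270,330:430],None,fx=7,fy=7,interpolation=cv2.INTER_CUBIC)
cv2.imwrite('pics/c3.png',b)
```

```text
(no output)
```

View pics/c1.png

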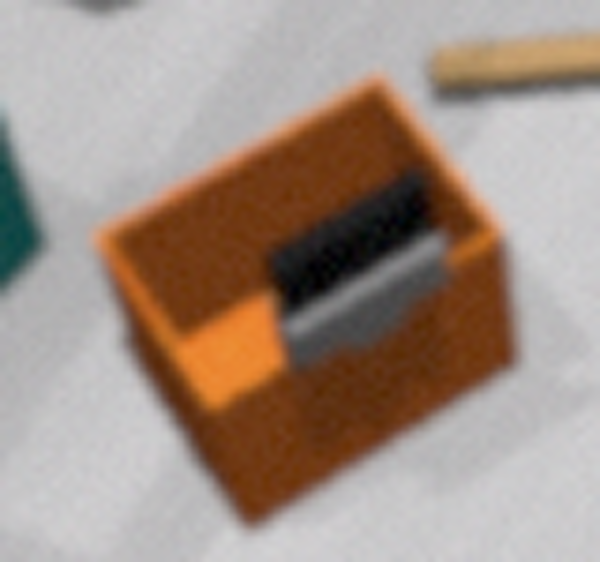

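View pics/c2.png

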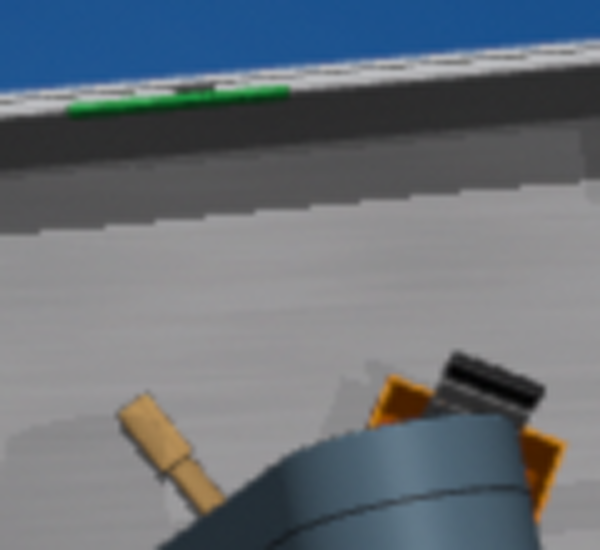

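View pics/c3.png

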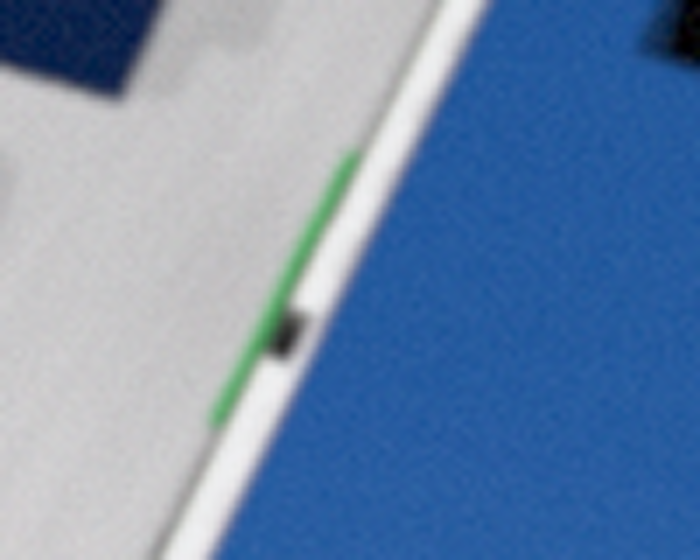

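Run:
```python
from h import *
import pickle
D=pickle.load(open('D0.pkl','rb')); s=D['scene'];t=D['top']
P=np.array([[100,238],[378,78],[500,238],[215,408]])/7.5+225
W=np.array([atz(s,u,v,110) for u,v in P]);print(W.round(1)); c=W.mean(0);print('c',c)
print([np.linalg.norm(W[i]-W[i-1]).round(1) for i in range(4)])
e=W[2]-W[1]; print('x dir a',np.degrees(np.arctan2(*( (W[3]-W[0]+W[2]-W[1])[[1,0]]))), np.degrees(np.arctan2(*((W[1]-W[0]+W[2]-W[3])[[1,0]]))))
for n,d,pts in [('scene',s,[(352,155),(215,422),(288,335)]),('top',t,[(68,112),(290,92),(195,90)])]:
    for q in pts:
        u,v=(q[0]/7+330,q[1]/7+190) if n=='scene' else (q[0]/5+290,q[1]/5+125)
        print(n,[atz(d,u,v,z).round(1)[:2] for z in (196,180)])
# grip corners scene
for q in [(275,255),(425,175),(290,300),(445,240)]: print(atz(s,q[0]/7.5+225,q[1]/7.5+225,194 if q[1]!=300 and q[1]!=240 else 154).round(1))
# top grip
for q in [(455,352),(545,387),(535,408),(445,375)]: print(atz(t,q[0]/5+290,q[1]/5+125,194).round(1))
```

```text
[[ 305.  -268.5  110. ]
 [ 360.5 -144.9  110. ]
 [ 449.6 -187.1  110. ]
 [ 393.  -308.8  110. ]]
c [ 377.05313565 -227.32134475  110.        ]
[np.float64(96.8), np.float64(135.5), np.float64(98.6), np.float64(134.2)]
x dir a -25.00696453788686 65.44418800856798
scene [array([636.6,  41.9]), array([633.2,  54.6])]
scene [array([ 643.9, -114.1]), array([ 640.6, -104.2])]
scene [array([652. , -60.1]), array([648.8, -49.3])]
top [array([628.1,  44.4]), array([633.8,  44.6])]
top [array([ 636.1, -115.9]), array([ 642. , -117.3])]
top [array([640.7, -47.6]), array([646.6, -48.3])]
[ 411.9 -276.4  194. ]
[ 441.7 -218.7  194. ]
[ 410.3 -272.6  154. ]
[ 448.1 -220.2  154. ]
[ 438.9 -220.5  194. ]
[ 410.9 -281.7  194. ]
[ 396.1 -273.4  194. ]
[ 422.6 -212.3  194. ]
```

Run:
```python
from h import *
import pickle
y=np.radians(65)
robot.move_ptp([427,-251,340],[np.pi,0,y])
d1=cam('wrist','w1.png');t1=robot.current_t()
robot.move_ptp([625,-60,360],[np.pi,0,np.radians(92.8)])
d2=cam('wrist','w2.png');d3=cam('scene','s2.png')
pickle.dump((d1,d2,d3),open('D1.pkl','wb'))
print(t1,robot.current_t(),robot.current_tcp_pos(),robot.current_eef_rot(),robot.current_contact_force(),robot.current_qpos())
```

```text
1.6417 2.8083 [624.34033459 -61.7506466  360.19953006] [-3.14151522e+00  5.25389278e-04  1.61687529e+00] [-0.89674882  0.60775645  0.89507384] [-2.75810944e-01  3.58330158e-01  1.06065762e+00 -5.28979061e-04
  1.72251210e+00 -3.21969858e-01]
```

View pics/w1.png

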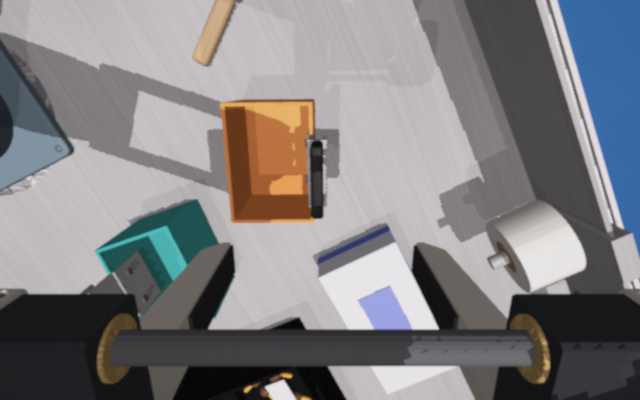

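View pics/w2.png

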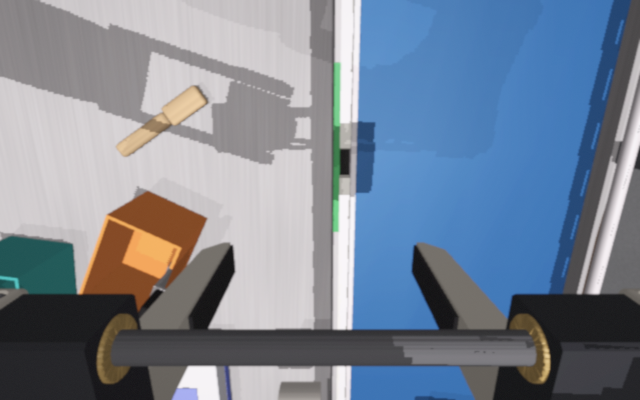

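Run:
```python
import cv2,numpy as np
s=cv2.imread('pics/w1.png');t=cv2.imread('pics/w2.png')
def c(im,x0,x1,y0,y1,f,n): cv2.imwrite('pics/'+n,cv2.resize(im[y0:y1,x0:x1],None,fx=f,fy=f,interpolation=cv2.INTER_CUBIC))
c(s,215,345,90,230,4,'c4.png')
c(t,310,390,50,250,3,'c5.png')
c(t,325,380,130,190,10,'c6.png')
```

```text
(no output)
```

View pics/c4.png

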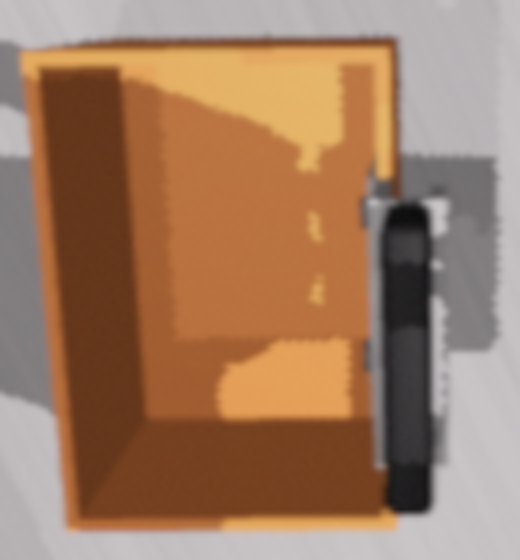

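View pics/c5.png

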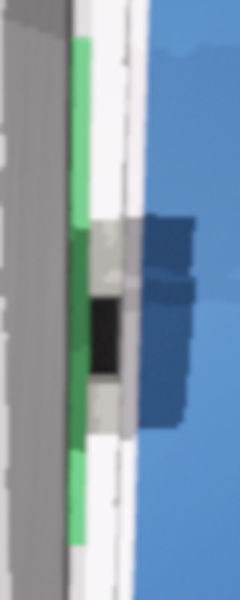

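View pics/c6.png

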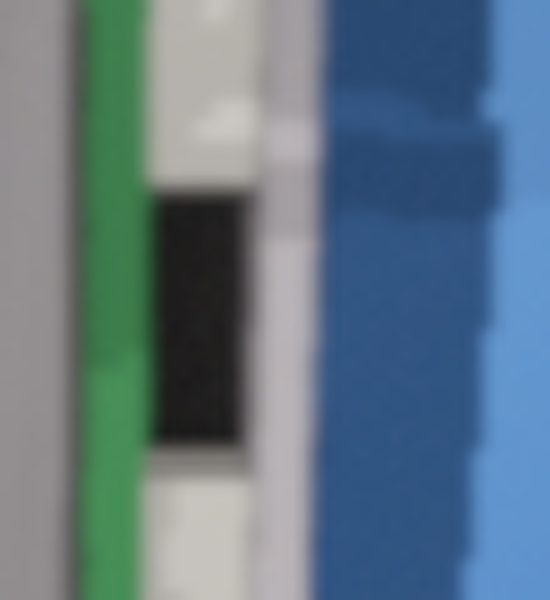

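Run:
```python
from h import *
import pickle
d1,d2,d3=pickle.load(open('D1.pkl','rb'))
print(d2['eye'],d2['orientation'])
q=lambda u,v:(u/3+310,v/3+50)
print('tape')
for p in [(73,38),(91,38),(69,545),(86,545)]: print(p,atz(d2,*q(*p),196).round(1))
print('notch')
for p in [(150,190),(250,190),(145,475),(245,475)]: print(atz(d2,p[0]/10+325,p[1]/10+130,180).round(1))
print('wall', [atz(d2,x/10+325,16,184).round(1) for x in (257,322)])
q=lambda u,v:(u/4+215,v/4+90)
print('bin rim')
W=np.array([atz(d1,*q(*p),110) for p in [(22,53),(398,40),(68,527),(396,527)]]);print(W.round(1),W.mean(0).round(1))
f=lambda a:np.degrees(np.arctan2(a[1],a[0])).round(2)
print(f(W[1]-W[0]),f(W[3]-W[2]),f(W[0]-W[2]),f(W[1]-W[3]), [np.linalg.norm(a).round(1) for a in (W[1]-W[0],W[3]-W[2],W[0]-W[2],W[1]-W[3])])
print('grip top')
G=np.array([atz(d1,*q(*p),194) for p in [(386,205),(430,205),(387,512),(431,512)]]);print(G.round(1),G.mean(0).round(1),f(G[0]-G[2]),f(G[1]-G[3]))
# projections of hypothesis
```

```text
[619.70490146  23.4203982  526.37228296] [2.83298350e+00 9.18956907e-04 4.61873383e-02]
tape
(73, 38) [628.4  44.6 196. ]
(91, 38) [633.6  44.9 196. ]
(69, 545) [ 636.  -115.5  196. ]
(86, 545) [ 641.7 -115.2  196. ]
notch
[638.9 -33.7 180. ]
[648.7 -33.2 180. ]
[640.1 -62.6 180. ]
[650.2 -62.2 180. ]
wall [array([640.9,  84.2, 184. ]), array([646.6,  84.4, 184. ])]
bin rim
[[ 353.7 -142.2  110. ]
 [ 447.7 -182.5  110. ]
 [ 296.6 -267.8  110. ]
 [ 386.2 -309.8  110. ]] [ 371.1 -225.6  110. ]
-23.22 -25.11 65.57 64.21 [np.float64(102.3), np.float64(98.9), np.float64(138.0), np.float64(141.4)]
grip top
[[ 433.1 -211.5  194. ]
 [ 441.9 -215.6  194. ]
 [ 401.9 -276.9  194. ]
 [ 411.4 -281.3  194. ]] [ 422.1 -246.3  194. ] 64.49 65.03
```

Run:
```python
from h import *
y=np.radians(65)
robot.move_gripper(0.55)
robot.move_ptp([422,-247,225],[np.pi,0,y])
robot.sleep(0.2)
d=cam('wrist','w3.png'); 
print(robot.current_t(),robot.current_tcp_pos(),robot.current_gripper_width(),robot.current_contact_force())
s=cam('scene'); cv2.imwrite('pics/s3.png',cv2.resize(s['img'][150:310,180:340],None,fx=3.5,fy=3.5,interpolation=cv2.INTER_CUBIC))
```

```text
5.075 [ 422.8294106  -246.72898792  225.29882152] 0.5539252015463764 [ 1.1180065   0.68159973 -0.36408937]
```

View pics/w3.png

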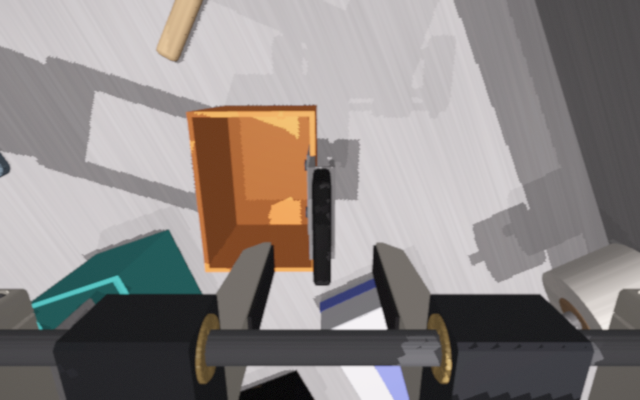

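View pics/s3.png

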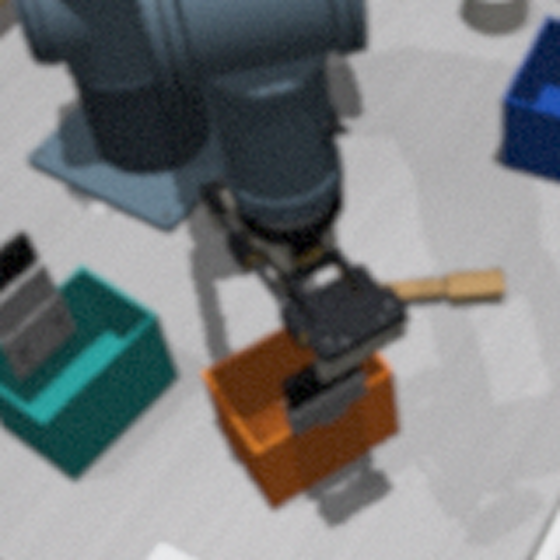

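The grip stands centred between the fingers at column 322 and square to them, so I'll refine its centre, descend and grasp.

Run:
```python
from h import *
y=np.radians(65)
d=cam('wrist')
G=np.mean([atz(d,*p,194)[:2] for p in [(314,169),(330,169),(315,284),(331,284)]],0); print('grip',G)
if np.hypot(*(G-[422,-247]))<6:
    print(robot.move_linear([G[0],G[1],157.5],[np.pi,0,y],speed=60,f_stop=10))
    print(robot.current_tcp_pos(),robot.current_contact_force())
    robot.move_gripper(0.0); robot.sleep(0.2)
    print(robot.current_t(),robot.current_tcp_pos(),robot.current_gripper_width(),robot.current_contact_force(),robot.current_ft_torque())
    p=robot.current_tcp_pos()
    robot.move_linear([G[0],G[1],187],[np.pi,0,y],speed=30); robot.sleep(0.3)
    print(robot.current_t(),robot.current_tcp_pos(),robot.current_gripper_width(),robot.current_contact_force(),robot.current_ft_torque())
    cam('wrist','w4.png')
    s=cam('scene'); cv2.imwrite('pics/s4.png',cv2.resize(s['img'][200:310,200:320],None,fx=5,fy=5,interpolation=cv2.INTER_CUBIC))
```

```text
grip [ 422.62117777 -244.16532281]
False
[ 422.87552182 -244.4210012   157.91560997] [-0.46254211 -0.28064676 -0.17067938]
7.35 [ 422.72760704 -244.19880124  157.45471216] 0.1317117011567827 [ 0.50895513 -0.21498848 -2.4798499 ] [-0.15803518 -0.3124497  -0.0061115 ]
8.7833 [ 422.60174492 -244.11556042  186.89120198] 0.1270851633625356 [-0.14799367 -0.03649189 -4.07923477] [-0.11710888 -0.26605719 -0.02677668]
```

View pics/w4.png

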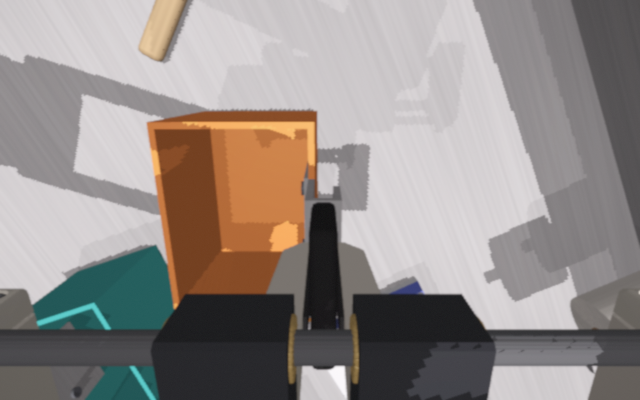

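View pics/s4.png

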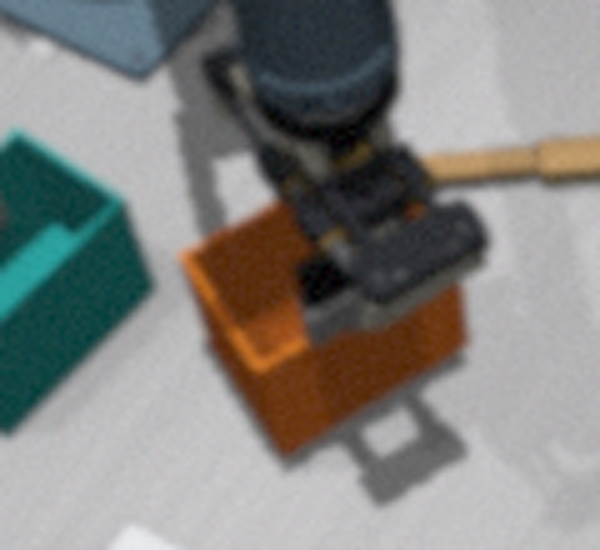

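Run:
```python
from h import *
d=cam('wrist')
G=np.array(robot.current_tcp_pos()); G=np.array([G[0],G[1],G[2]+19])
gz=176.5-174 # grip point below grasp pt
for tilt in (0,2,4,6):
  for off in (0,):
    Rb=R.from_euler('z',-25,degrees=True)*R.from_euler('y',-tilt,degrees=True)
    pts=[proj(d,G+Rb.apply(np.array(c)-np.array([55.5,0,176.5]))).round(0) for c in [(-50,70,110),(50,70,110),(-50,-70,110),(50,70,0),(-50,70,0)]]
    print(tilt,pts)
cv2.imwrite('pics/c7.png',cv2.resize(d['img'][100:320,135:345],None,fx=2.7,fy=2.7,interpolation=cv2.INTER_CUBIC))
```

```text
0 [array([146., 113.]), array([315., 113.]), array([176., 315.]), array([318., 105.]), array([205., 105.])]
2 [array([153., 113.]), array([319., 113.]), array([182., 312.]), array([325., 105.]), array([214., 105.])]
4 [array([160., 112.]), array([323., 113.]), array([187., 309.]), array([332., 105.]), array([222., 104.])]
6 [array([167., 112.]), array([327., 113.]), array([192., 306.]), array([338., 105.]), array([230., 104.])]
```

View pics/c7.png

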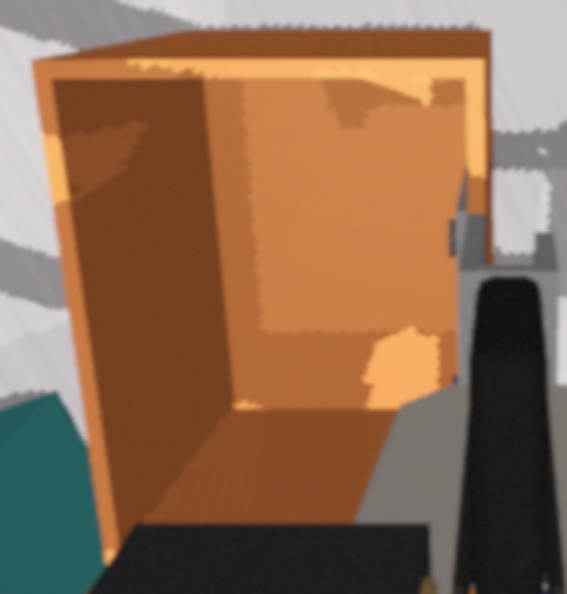

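```bash
cat >> h.py <<'E'
PS=np.radians(92.75); O=[np.pi,0,PS]
ca,sa=np.cos(np.radians(2.75)),np.sin(np.radians(2.75))
XD=np.array([ca,sa]);YD=np.array([-sa,ca])
ORG=np.array([632.2,-35.3])  # conveyor origin est
OFF=4.5 # tool ahead of bin centre along y
def tool(hx,hy,hz):  # hook in conveyor frame -> tcp
    p=ORG+XD*(hx-7.5)+YD*(hy+OFF); return [p[0],p[1],hz+31.5]
def hook():
    t=np.array(robot.current_tcp_pos()); d=t[:2]-ORG
    return np.array([d@XD+7.5,d@YD-OFF,t[2]-31.5])
def st(m=''):
    print(m,'t',round(robot.current_t(),2),'hook',hook().round(2),'F',np.round(robot.current_contact_force(),2),'M',np.round(robot.current_ft_torque(),2))
E
python3 - <<'E'
from h import *
robot.move_linear([422.6,-244.1,275],speed=90)
robot.move_linear(tool(-75,-2,243),O,speed=130)
st('pre')
robot.move_linear(tool(10,-2,230),O,speed=80)
robot.sleep(0.3); st('over')
d=cam('wrist','w5.png');s=cam('scene','s5.png')
cv2.imwrite('pics/c8.png',cv2.resize(s['img'][160:290,310:450],None,fx=5,fy=5,interpolation=cv2.INTER_CUBIC)[:600])
import pickle;pickle.dump((d,s),open('D5.pkl','wb'))
E
```

```text
pre t 12.07 hook [-75.22  -2.53 243.04] F [-0.18 -0.12 -2.83] M [ 0.   -0.26 -0.03]
over t 13.6 hook [  9.84  -2.04 230.28] F [-0.16  0.21 -3.83] M [-0.03 -0.27  0.06]
```

View pics/w5.png

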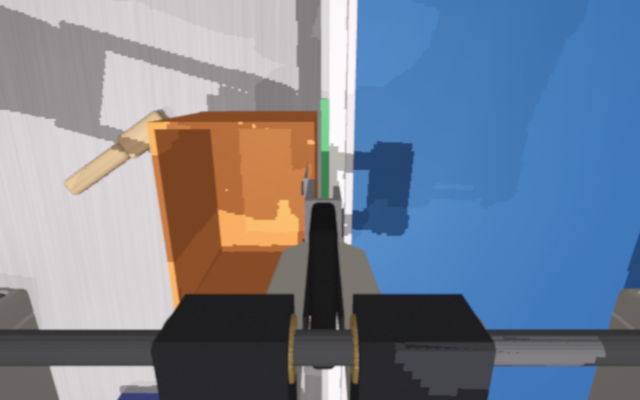

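View pics/c8.png

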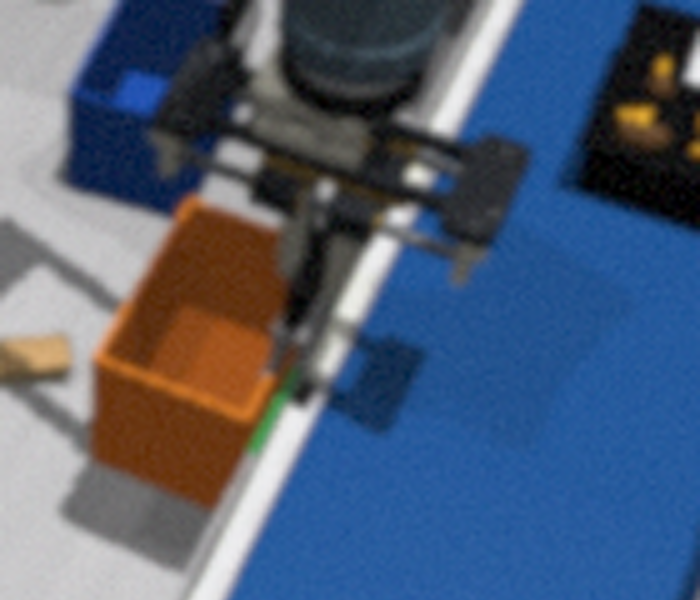

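Run:
```python
from h import *
import pickle
d,s=pickle.load(open('D5.pkl','rb'))
cv2.imwrite('pics/c9.png',cv2.resize(d['img'][90:250,290:370],None,fx=3.7*2,fy=3.7,interpolation=cv2.INTER_CUBIC))
q=lambda p:(np.round(proj(d,p),1))
def cw(x,y,z): p=ORG+XD*x+YD*y; return [*p,z]
print('lip', [q(cw(x,60,196)) for x in(0,5)],[q(cw(x,60,180)) for x in(5,17)],[q(cw(x,60,184)) for x in(17,22)])
h=hook()
def bw(x,y,z): return cw(h[0]-63+x,h[1]+y,h[2]-126+z)
print('bracket', [q(bw(x,35,154)) for x in(46,65)],[q(bw(x,35,126)) for x in(61,65)], 'tub',[q(bw(x,70,110)) for x in (-50,50)],q(bw(50,70,0)))
```

```text
lip [array([320.9, 131.5]), array([328.6, 131.5])] [array([328.2, 128.7]), array([345.4, 128.7])] [array([345.8, 129.4]), array([353.1, 129.4])]
bracket [array([306.4, 199.8]), array([343.8, 199.7])] [array([334.3, 185.2]), array([341.1, 185.2])] tub [array([148.1, 121.7]), array([315.5, 121.6])] [318.  110.3]
```

View pics/c9.png

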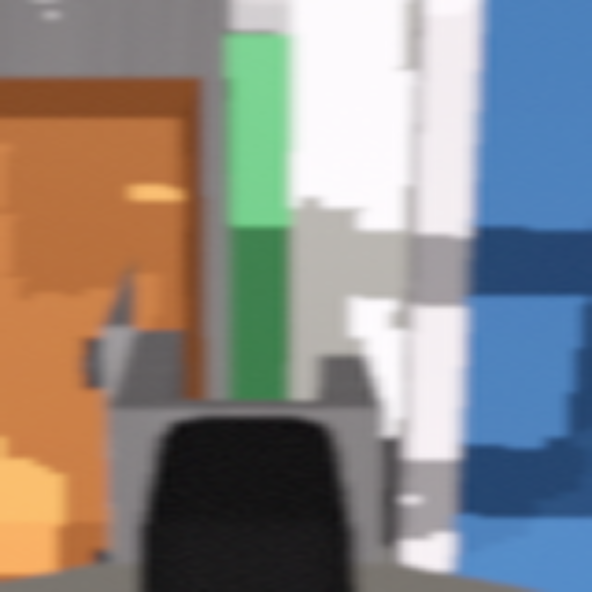

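Run:
```python
from h import *
X=10.8
print(robot.move_linear(tool(X,-2,230),O,speed=10))
print(robot.move_linear(tool(X,-2,195),O,speed=35,f_stop=8)); robot.sleep(0.2); st('low')
if abs(hook()[2]-195)<1:
    f0=np.mean([robot.current_contact_force() for _ in range(5)],0)
    print(robot.move_linear(tool(X,-2,186),O,speed=6,f_stop=5)); st('touch'); robot.sleep(0.2); st()
cam('wrist','w6.png')
```

```text
False
False
low t 15.3 hook [ 10.9   -2.02 195.26] F [-0.68  0.16 -3.57] M [-0.03 -0.3  -0.03]
True
touch t 16.29 hook [ 10.76  -1.98 189.13] F [-0.28 -0.08  4.11] M [-0.03 -0.17  0.05]
 t 16.49 hook [ 10.8   -2.   188.99] F [-0.13 -0.28  6.05] M [ 0.05 -0.28 -0.01]
```

View pics/w6.png

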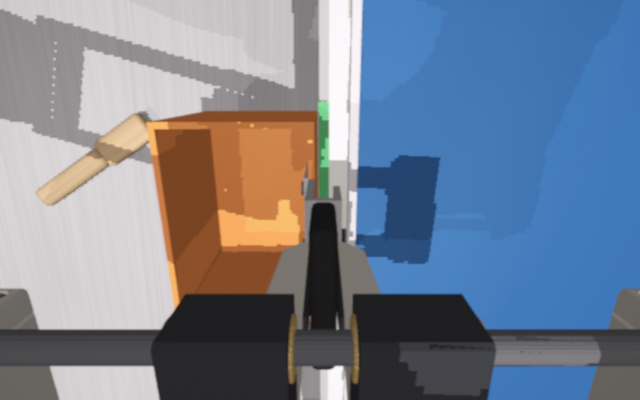

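Run:
```python
from h import *
X=10.8
def fz(n=4):
    a=[]
    for _ in range(n): a.append(robot.current_contact_force()); robot.sleep(0.02)
    return np.mean(a,0)
Z=189.2
robot.move_linear(tool(X,-2,Z),O,speed=5); robot.sleep(.1); print(fz())
y=-2
while y>-25:
    y-=1.5
    robot.move_linear(tool(X,y,Z),O,speed=8,f_stop=12)
    f=fz(); print(round(y,1),hook().round(2),f.round(1))
    if abs(f[1])>10 : print('side');break
    if f[2]<-2.5: print('gap');break
st()
```

```text
[-1.02025012 -0.0820255   3.34732469]
-3.5 [ 10.83  -2.74 189.19] [-0.8  4.4  3.4]
-5.0 [ 10.87  -5.1  189.17] [-0.1  4.   2.6]
-6.5 [ 10.78  -6.85 189.09] [0.2 2.5 1.9]
-8.0 [ 10.68  -8.28 188.99] [0.  1.7 1. ]
-9.5 [ 10.31  -9.94 188.32] [-0.   0.5 -3.6]
gap
 t 19.32 hook [ 10.31  -9.94 188.32] F [-0.05  0.17 -4.13] M [-0.01 -0.25 -0.01]
```

Run:
```python
from h import *
X=10.6
robot.move_linear(tool(X,-12.2,189),O,speed=8,f_stop=6); robot.sleep(.15); st('mid')
r=robot.move_linear(tool(X,-12.2,182),O,speed=10,f_stop=5);robot.sleep(.15); st(f'low {r}')
if not r:
    r=robot.move_linear(tool(X,-12.2,177.5),O,speed=4,f_stop=5);st(f'home {r}');robot.sleep(.2); st()
cam('wrist','w7.png')
s=cam('scene');cv2.imwrite('pics/c10.png',cv2.resize(s['img'][170:290,310:450],None,fx=5,fy=5,interpolation=cv2.INTER_CUBIC))
```

```text
mid t 19.96 hook [ 10.61 -12.18 189.04] F [-0.78  0.1  -4.22] M [-0.02 -0.23  0.  ]
low False t 20.96 hook [ 10.66 -12.22 182.11] F [-0.36 -0.06 -3.96] M [-0.04 -0.31  0.01]
home True t 21.73 hook [ 10.55 -12.2  179.26] F [ 0.3  -0.25  4.67] M [-0.05 -0.31  0.01]
 t 21.93 hook [ 10.58 -12.18 179.17] F [-0.7  -0.69  5.89] M [-0.07 -0.3   0.  ]
```

View pics/c10.png

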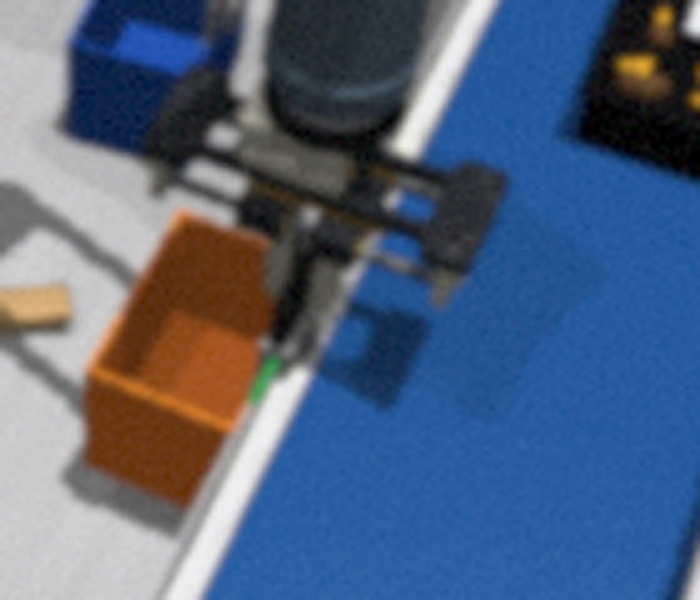

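View pics/w7.png

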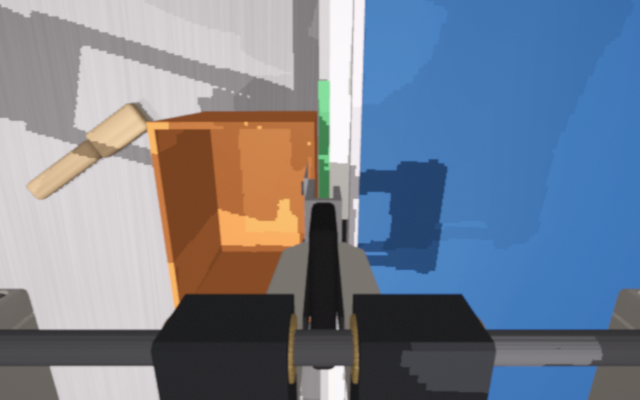

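```bash
cat >> h.py <<'E'
def toolt(hx,hy,hz,th):
    Rz=R.from_euler('z',2.75,degrees=True); Q=Rz*R.from_euler('y',-th,degrees=True)
    base=np.array([*(ORG+XD*hx+YD*hy),hz])
    p=base+Q.apply([-7.5,OFF,31.5])
    Ro=(Q*Rz.inv()*R.from_euler('xyz',O))
    return list(p),list(Ro.as_euler('xyz'))
E
python3 - <<'E'
from h import *
def fz(n=4):
    a=[]
    for _ in range(n): a.append(robot.current_contact_force()); robot.sleep(0.02)
    return np.mean(a,0).round(2)
y=-12.2;z=179.5
robot.move_linear(tool(10.6,y,z),O,speed=4); robot.sleep(.1); print('unload',fz())
x=10.6
while x>6:
    x-=0.5
    robot.move_linear(tool(x,y,z),O,speed=6); f=fz(3); print(round(x,2),f)
    if f[0]>4: break
x+=0.3
th=0
while th<3.2:
    th+=0.4
    p,o=toolt(x,y,z,th); robot.move_linear(p,o,speed=6); f=fz(3); print('th',round(th,1),f,np.round(robot.current_ft_torque(),2))
    if f[0]<-5 or f[0]>9: break
st()
E
```

```text
unload [-0.27 -0.35  2.31]
10.1 [2.01 0.02 1.19]
9.6 [2.45 0.43 1.31]
9.1 [2.2  0.05 0.63]
8.6 [2.05 0.04 0.79]
8.1 [ 3.26  0.03 -0.33]
7.6 [ 4.79  0.59 -0.38]
th 0.4 [ 4.78  0.15 -1.41] [ 0.07 -1.32 -0.02]
th 0.8 [ 5.62  0.53 -1.43] [-0.05 -1.4  -0.03]
th 1.2 [ 5.91  0.33 -1.25] [ 0.02 -1.42  0.  ]
th 1.6 [ 6.25  0.63 -1.9 ] [ 0.09 -1.52 -0.05]
th 2.0 [ 7.19  0.62 -1.57] [ 0.07 -1.54 -0.06]
th 2.4 [ 7.26  1.   -2.12] [ 0.07 -1.63  0.03]
th 2.8 [ 9.32  0.02 -1.93] [ 0.05 -1.37 -0.04]
 t 26.8 hook [  7.35 -12.19 179.23] F [ 8.45  0.32 -0.93] M [ 0.05 -1.37 -0.04]
```

Run:
```python
from h import *
def fz(n=4):
    a=[]
    for _ in range(n): a.append(robot.current_contact_force()); robot.sleep(0.02)
    return np.mean(a,0).round(2)
y=-12.2
for x in (8.3,8.8,9.3):
    p,o=toolt(x,y,179.5,2.8); robot.move_linear(p,o,speed=6); f=fz(); print(x,f,np.round(robot.current_ft_torque(),2))
    if f[0]<3: break
cam('wrist','w8.png')
s=cam('scene');cv2.imwrite('pics/c11.png',cv2.resize(s['img'][170:290,310:450],None,fx=5,fy=5,interpolation=cv2.INTER_CUBIC))
st()
```

```text
8.3 [ 6.77  0.13 -1.03] [-0.01 -1.22  0.01]
8.8 [ 5.19  0.51 -0.19] [ 0.05 -1.14 -0.  ]
9.3 [ 2.28 -0.1   1.5 ] [-0.04 -0.66 -0.01]
 t 27.85 hook [  7.41 -12.22 179.16] F [ 1.89 -0.09  1.65] M [ 0.02 -0.51 -0.01]
```

View pics/w8.png

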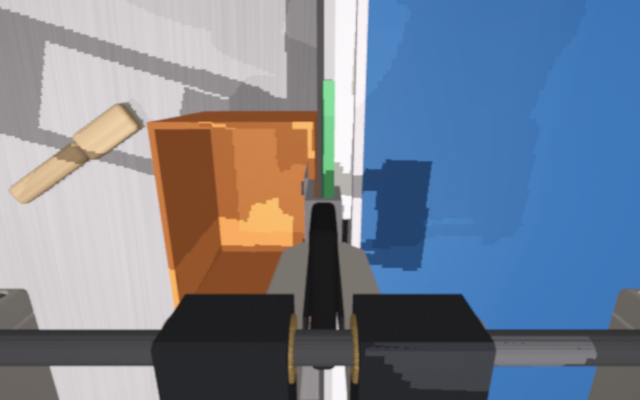

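View pics/c11.png

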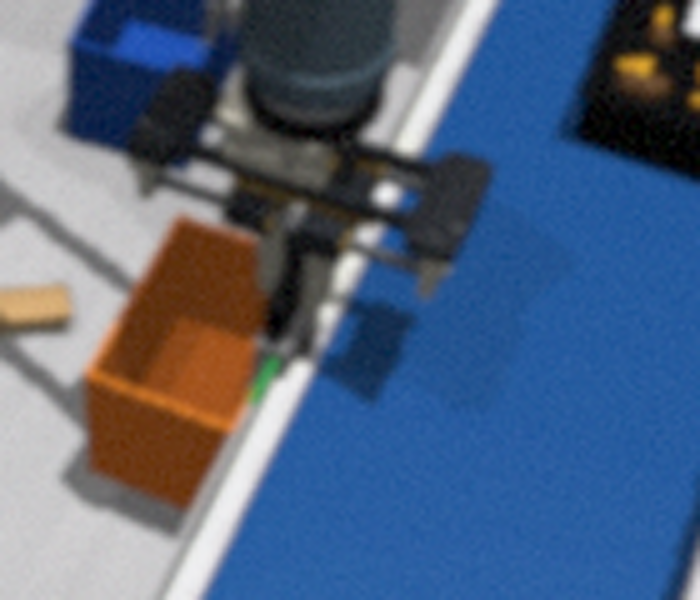

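Run:
```python
from h import *
robot.move_gripper(0.30); robot.sleep(.2); st('rel')
p=np.array(robot.current_tcp_pos()); T=R.from_euler('xyz',robot.current_eef_rot()).as_matrix()
b=p-T[:,2]*70
print(robot.move_linear(list(b),speed=60,f_stop=6)); st('up')
robot.sleep(.3)
d=cam('wrist','w9.png')
s=cam('scene');cv2.imwrite('pics/c12.png',cv2.resize(s['img'][170:290,310:450],None,fx=5,fy=5,interpolation=cv2.INTER_CUBIC))
import pickle;pickle.dump((d,s),open('D9.pkl','wb'))
```

```text
rel t 28.57 hook [  7.74 -12.18 179.1 ] F [ 0.65 -0.5   0.12] M [-0.06 -0.1   0.  ]
False
up t 29.88 hook [  4.09 -12.1  248.4 ] F [-0.53  0.13  0.12] M [-0.03 -0.07 -0.03]
```

View pics/w9.png

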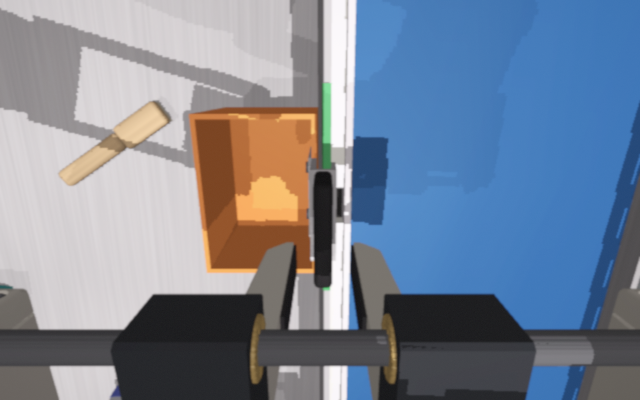

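View pics/c12.png

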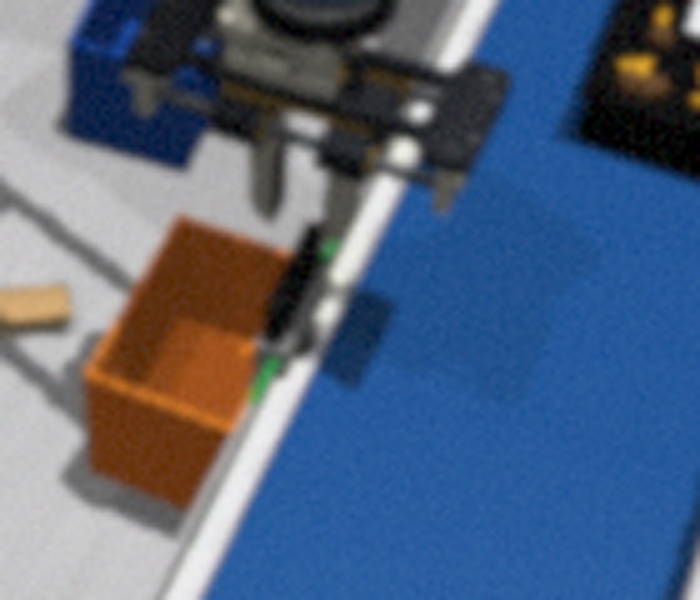

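Run:
```python
from h import *
import pickle
d,s=pickle.load(open('D9.pkl','rb'))
cv2.imwrite('pics/c13.png',cv2.resize(d['img'][95:295,185:365],None,fx=3,fy=3,interpolation=cv2.INTER_CUBIC))
cv2.imwrite('pics/c14.png',cv2.resize(d['img'][150:230,300:360],None,fx=7.4,fy=7.4,interpolation=cv2.INTER_CUBIC))
def cw(x,y,z): p=ORG+XD*x+YD*y; return [*p,z]
for yy in(-28,2): print('notch',yy,[proj(d,cw(x,yy-0,180)).round(1) for x in (5,17)])
for hz,th in((180,2.8),(190,2.8)):
    Q=R.from_euler('y',-th,degrees=True)
    f=lambda b:proj(d,cw(*(np.array([7.3,-12.7,hz])+Q.apply(np.array(b)-[63,0,126])))).round(1)
    print(hz,'rim',[f(c) for c in [(-50,70,110),(50,70,110),(-50,-70,110)]],'grip',[f((x,yy,194)) for yy in(35,-35) for x in(49.5,61.5)],'leg',f((65,35,154)),f((65,-35,154)))
    g=lambda b:proj(s,cw(*(np.array([7.3,-12.7,hz])+Q.apply(np.array(b)-[63,0,126])))).round(1)
    print('scene crop', [((g(c)-[310,170])*5).round(0) for c in [(-50,70,110),(-50,-70,110),(50,-70,110),(50,-70,0)]])
```

```text
notch -28 [array([328.4, 223.1]), array([343.1, 222.8])]
notch 2 [array([328.5, 187.6]), array([343.7, 187.4])]
180 rim [array([187.6, 114.3]), array([314.9, 114.2]), array([205.7, 272.9])] grip [array([311.3, 185.6]), array([331.7, 185.6]), array([312.5, 289.9]), array([331. , 289.9])] leg [335.4 170.3] [334.5 260.9]
scene crop [array([170., 207.]), array([ 74., 368.]), array([227., 428.]), array([223., 524.])]
190 rim [array([183.4, 115.2]), array([315.2, 115.1]), array([202.7, 278.6])] grip [array([311.6, 190.3]), array([333. , 190.3]), array([312.8, 298.7]), array([332.1, 298.7])] leg [336.6 173.7] [335.6 267.3]
scene crop [array([171., 198.]), array([ 74., 360.]), array([228., 418.]), array([224., 516.])]
```

View pics/c13.png

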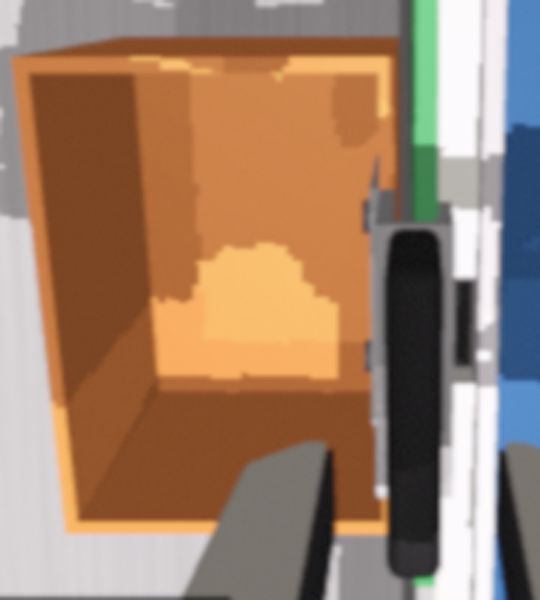

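View pics/c14.png

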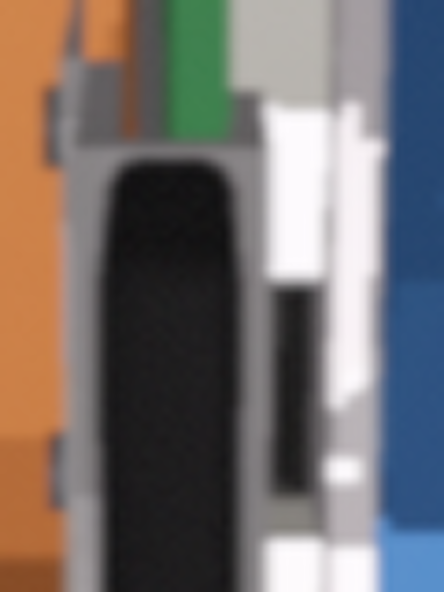

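Run:
```python
from h import *
p=np.array(robot.current_tcp_pos())
robot.move_linear(list(p+[-20,0,60]),speed=80); robot.sleep(.5)
s=cam('scene','s10.png'); d=cam('top','t10.png')
st()
robot.hand_in()
```

```text
t 31.82 hook [-15.67 -11.21 308.92] F [-0.47 -0.26 -0.26] M [-0.06 -0.02  0.01]
the job is handed in; nothing more can be done
```

View pics/s10.png

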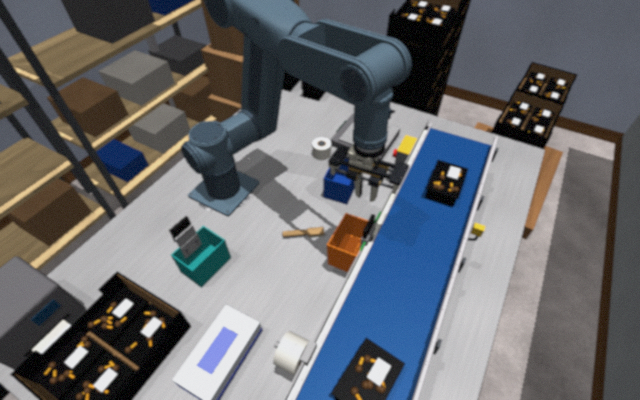

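The orange bin is hanging on the rail at the green-taped station with its tongue in the notch, and I handed the job in at about 32 s.

**What I did:** I gripped the bin, carried the hook over the lip with the hook point at about 230 mm, and lowered it onto the wear strip. The tongue touched at hook height 189 mm, with about 10 N on the strip. I slid it lightly along the channel by feel until the force dropped away about 10 mm to the robot's right of the station's middle. I centred it at about -12 mm and eased it down until the shoulders sat at about 179 mm. Before letting go I leaned it about 3 degrees so the foot would not swing in and bang.

**Last checks:**
- **Seating:** the picture after release fits fully home (hook at 180 mm). It does not fit the tongue still riding on the strip (190 mm). The notch also lies where I had measured it, beside the middle of the hook.
- **Forces:** the change in wrist force at the rail stayed near 10 N. The fingers showed no force after backing off.
- **Other things:** in the last scene picture they look where they were; I did not measure them again.

**Disagreements:**
- The hook met the lip about 1 mm earlier than my camera estimate.
- While I leaned the bin before release, it briefly wedged lightly between lip and plate. The side force was about 9 N, and I relieved it before opening the fingers.

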